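Ready the pearl drill: flat up in the V-block, then guard key home

ROBOT

A 6-joint arm with a two-finger parallel gripper is mounted at the origin on the work surface. World frame = base frame: x ahead of the robot, y to its left, z up, the work surface at z = 0. Lengths are in m, angles in rad, forces in N, time in s.
With the tool pointing down it reaches from about 0.275 to 0.775 m from the base axis. Payload 14.6 kg.
Tool frame: the origin (TCP) lies on the mounting face of the last link; the fingertips stand 173 mm ahead of it and the grasp point (between the pads) lies 155 mm ahead of it; z points along the fingers, y is the line along which they close (so a half turn about z gives the same grasp; the last joint's range is limited). The gripper opens to 85 mm and grips with 20 to 120 N. Pads are 22 mm wide; open, the fingers measure 114 mm over their backs; the gripper's body (76 mm by 85 mm) begins 54 mm behind the grasp point. The pads swing forward as they close: fully open they stand 13 mm farther back than shut.
Start: joints at [1.042, 0.263, -0.048, 1.259, 0, 1.415], TCP at [0.192, 0.489, 0.405] pointing down, gripper open.
Joint ranges: [-2.65, 2.65], [-0.89, 1.7], [-1.18, 1.37], [-2.13, 2.11], [-1.35, 1.29], [-3.14, 3.14]. Speed limits (rad/s): [1.89, 1.89, 2.57, 2.79, 3.14, 3.14].

INTERFACE

Orientations are given as a unit quaternion [x, y, z, w].
In Python, from station import read_state, capture, job_done gives the robot as it stands.
- The arm moves only by the tool drive_tool, never from a script. Its argument "motion" is a list of rows, each a list of 3 entries, a list of its own where there are three numbers: the turn, a rotation vector about the tool's x, y, z in fractions of the full range, 1 being 4 rad, then the shift along the tool's x, y, z in normalised numbers (1 is 0.8 m), then the finger opening in m, from 0 to 0.0854. A call has 1 to 8 rows; each row is the pose to reach, as a shift and turn from the pose commanded when the call began, along the tool's axes at that moment; what a row does not reach only later rows make up. A row lasts 1/10 s, in which the tool goes at most 50 mm and 8.59 degrees, less where a joint would pass 70% of its speed; a pose out of reach is approached as far as the arm can. No shift or turn number may pass 1 either way. A call with a gripper value outside its range is refused whole. The fingers move at their own pace and stop on an object; "grip_force" is the grip in N (left out, the last holds). Time passes only in rows, so rows that repeat a pose let the fingers close. It gives the time, the measured TCP pose, the force, the opening and the grip force at its end, in the units of the state.
- read_state(): the state, without advancing time (a new reading comes with each control period).
- capture(name): name is "scene" or "top"; returns a dict with "pixels" (420x560x3 uint8, red, green, blue), "intrinsics" (3x3 intrinsics, pixels), "R" (3x3) and "t" (3): a world point X has camera coordinates R X + t. Camera axes: x right, y down, z forward; pixel columns grow to the right and rows downward; lengths in m; the calibration is good to about 2 mm. A picture is of the moment at which its call begins. There is no depth.
- job_done(): hands the job in; it is judged then, once.
The state is a dict: "time_s": time; "joint_pos": joint angles; "qd": joint speeds; "effort": joint torques, N m; "position": TCP position; "ee_rot": TCP orientation; "wrist_force": force on the tool from outside, world axes, zero at the start; "torque": the same for the moment, N m; "gripper_width": opening from 0.0 (shut) to 1.0 (fully open); "grasp_force": force on a finger pad.
Only numpy, scipy, OpenCV 4.12 (cv2) and the standard library are available. Lean on these libraries where they do the work, as an engineer would, in place of code of your own. Each camera call takes 0.05 s, during which the arm holds its last target. There are 200 camera calls.

TASK

Get the pearl-drilling set-up ready: first roll the flatted holder bar in its V-block fixture until its flats with the row of pearl cups face straight up. Then take the actuator key with the narrow tongue, the one that fits, and push its tongue straight into the guard switch slot until it is fully home, standing upright on the switch's ledge, and let go. Leave the wide-tongued key and everything else on the counter where it is.

Things in the scene. Friction and masses are not known exactly. Their poses are not given: they have to be found in the camera images.
- fixture: Dark steel V-block fixture, fixed; origin: centre of its underside, z up. Base plate 100 (x) x 180 (y) x 12 mm; two V-blocks, each 30 mm along y and 82 mm across x, centred at y = +-68 mm, 106 mm free between them. The bar lies in the Vs along the fixture's y, its axis 80 mm above the counter, under thin wire clips that reach 107 mm high.
- bar (a joint): Roll (rad) of the aluminium bar about the fixture's y axis at 80 mm height; 0 = flats up, positive = flats lean to fixture +x; limits +-1.4. Bar 174 long, diameter 40 mm; middle 36 mm fully round (grip there); either side of it 35 mm milled to a flat 32 wide, 12 from the axis, three dark cups in a row. Axis fixed; turns stiffly (0.08 N m), stays where left, cannot lift out.
- switch: Guard interlock switch, fixed. Origin: on the counter straight below the slot mouth; x points into the slot, z up. Grey housing 66 (x) x 70 (y) x 108 mm high on the +x side of the origin; on the -x side an aluminium ledge 110 (x) x 70 (y) mm, its top 40 mm high. A key standing on the ledge has its tongue at the slot's height.
- slot (a point): Centre of the slot mouth in the housing's front face, 80 mm above the counter; axes as switch, the slot runs in along +x. The slot is 28 mm wide (y), 8 mm high (z) and 56 mm deep, with plain edges and no spring.
- key: The narrow-tongued key, loose, upright, about 150 g. Origin: underside below the handle's middle; z up, x along the tongue. Black foot 47 (x -30 to 17) x 40 x 8 mm; black handle 36 (x) x 22 (y) mm, up to 70 mm height: grip it across y. Steel tongue 24 wide, 5 thick, centred 40 mm up, sticks out 50 mm from the handle's front (x 18 to 68 mm).
- shoulder (a point): On key, middle of the handle's front face where the tongue leaves it (18, 0, 40 mm from the key's origin); axes as key. Fully home it meets slot.
- wide_key: The wrong key, loose: like key in all but its tongue, which is 40 mm wide and cannot enter the slot. Same origin and axes. Leave it alone.
- jar: Bystander: glass jar with a steel cap, diameter 68, 100 mm high. Origin: centre of the underside.
- bottle: Bystander: white plastic bottle, diameter 56, 160 mm high. Origin: centre of the underside.
- loupe: Bystander: small dark steel eye loupe, diameter 36, 42 mm high. Origin: centre of the underside.
- mandrel: Bystander: steel gauge pin on a round foot of diameter 34, 75 mm high. Origin: centre of the underside.
- bowl: Bystander: white bowl of pearls, diameter 96, 36 mm high. Origin: centre of the underside.
- caliper: Bystander: flat caliper 190 mm long (y), 12 mm high, about 55 mm across. Origin: on its beam, halfway along, underside.
- brush: Bystander: small brush lying flat, 170 mm long along its x, under 30 mm high.

How it is judged:
On the way, in this order (a step that is already met when the one before it is completed fails the run):
1. the bar is rolled until its flats face up, within 7 degrees (value of joint bar between -0.12 and 0.12 rad and velocity of joint bar between -0.1 and 0.1 rad/s), for 0.3 s.
2. the narrow key's tongue is fully home in the guard switch slot (x of shoulder in the frame of slot above -0.005 m and y of shoulder in the frame of slot between -0.005 and 0.005 m and z of shoulder in the frame of slot between -0.005 and 0.005 m and angle between the x axis of key and the x axis of switch, either way round below 0.1 rad and angle between key's own z axis and vertical below 0.1 rad), for 0.2 s.
At the end, for the whole second after the job is handed in: The bar's flats face up within 0.12 rad (7 degrees) and the bar is still; the narrow-tongued key is in the slot with its shoulder within 5 mm of the slot mouth in depth, sideways and in height, its x axis within 0.1 rad of the slot's and upright within 0.1 rad, at rest (all of step 2 and value of joint bar between -0.12 and 0.12 rad and linear speed of key below 0.02 m/s and velocity of joint bar between -0.05 and 0.05 rad/s); the robot touches nothing.
It fails at once if the wide-tongued key is moved more than 25 mm (distance of wide_key from where it was at the start of the episode above 0.025 m).
It fails at once if another bystander is moved more than 25 mm (distance of any of jar, bottle, loupe, mandrel, bowl, caliper, brush from where it was at the start of the episode above 0.025 m).
It also fails if it takes over 58 s, if anything falls off the work surface, if the arm or the gripper's body presses on something with over 40 N, if the wrist force passes 120 N, or if a joint passes its speed limit or range.

## Working session

There is one attempt and no reset: what is moved stays moved. The work goes in short steps, Python scripts to look and compute and a tool call to move; the robot and the scene stay as the last step left them, time stands still between calls to the robot, and variables do not carry over. Pictures are saved under pics/ and viewed, at most 10 in all, crops included, and the job is handed in when it is done.

Besides the shell and the picture viewer there is one more tool, called after "Call:" as name([rows], argument=value, ...), one row to a line, values as JSON. drive_tool: Moves the arm, as the interface text tells. Its arguments: {"type":"object","properties":{"motion":{"type":"array"},"grip_force":{"type":"number"}},"required":["motion"]}

```bash
mkdir -p pics
python3 - <<'E'
from station import *
import cv2,pickle
s=read_state();print(s)
for n in("scene","top"):
    c=capture(n);pickle.dump(c,open(n+".pkl","wb"));cv2.imwrite(f"pics/{n}0.png",cv2.resize(c["pixels"][:,:,::-1],(800,600),interpolation=cv2.INTER_CUBIC))
    print(c["intrinsics"],c["R"],c["t"])
E
```

```text
{'time_s': 0.0, 'joint_pos': array([ 1.04171137e+00,  2.63543311e-01, -4.89499265e-02,  1.25938595e+00,
       -1.99119251e-06,  1.41549656e+00]), 'qd': array([-3.94741115e-04,  1.44298032e-05, -4.14356912e-04, -1.26865938e-04,
       -1.04377885e-03,  4.58549542e-04]), 'effort': array([ 6.33499767e-04, -6.37619519e+01,  3.84573483e+01,  1.34509272e-02,
        3.27771500e-05, -1.62396475e-05]), 'position': array([0.1916592 , 0.48867041, 0.40420966]), 'ee_rot': array([ 1.85806477e-01,  9.82586210e-01, -5.10374663e-04, -1.80741383e-04]), 'wrist_force': array([-0.07896619, -0.44950647,  0.39841742]), 'torque': array([-0.02786706,  0.0096341 , -0.02564048]), 'grasp_force': 0.0, 'gripper_width': 1.0016878342493274}
[[468.89352649   0.         275.57745485]
 [  0.         468.89352649 205.97797878]
 [  0.           0.           1.        ]] [[-0.8556481   0.51747332  0.00936499]
 [ 0.33794335  0.57231499 -0.74716119]
 [-0.3919957  -0.63614221 -0.6645769 ]] [ 0.4959945  -0.14935263  1.09765953]
[[540.00004746   0.         275.67885334]
 [  0.         540.00004746 214.5684823 ]
 [  0.           0.           1.        ]] [[ 0.02589408 -0.9996572  -0.00386936]
 [-0.99656141 -0.02550875 -0.07883308]
 [ 0.07870736  0.00589736 -0.99688032]] [0.00726817 0.58701575 1.10337486]
```

View pics/scene0.png

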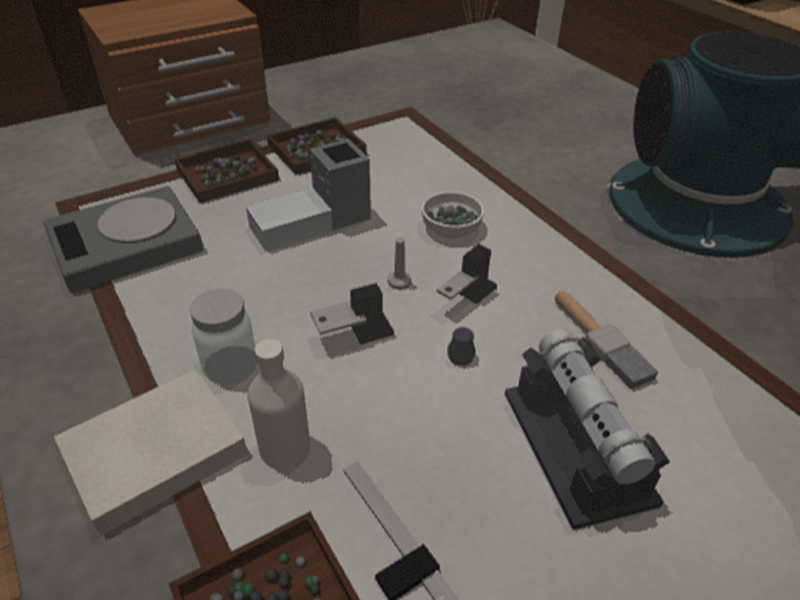

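View pics/top0.png

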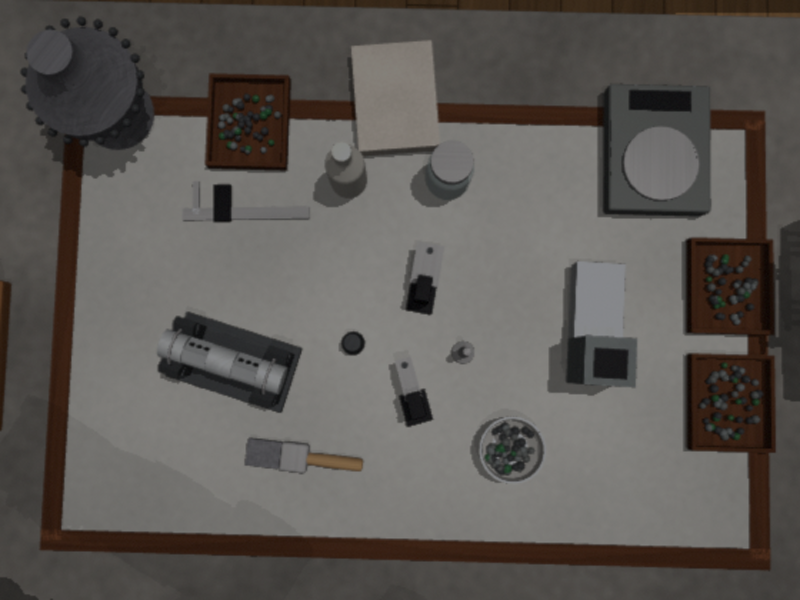

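Scene view: the narrow key is at about (475,275) and the wide key at (365,315). The switch is at (340,185) with its ledge on the left, and the bar is at (595,400) with its cups leaning to the left. In the top view the narrow key is at (415,405), the wide key at (422,290), and the switch housing at (602,360) with its ledge above it. I'll zoom in to measure.

Run:
```python
import cv2,pickle,numpy as np
t=pickle.load(open("top.pkl","rb"))["pixels"][:,:,::-1];s=pickle.load(open("scene.pkl","rb"))["pixels"][:,:,::-1]
def cr(im,x,y,w,h,k): 
    o=cv2.resize(im[y:y+h,x:x+w],None,fx=k,fy=k,interpolation=cv2.INTER_CUBIC)
    o=cv2.convertScaleAbs(o,alpha=1.5,beta=15)
    for i in range(0,w,10): cv2.putText(o,str(x+i),(i*k,8),0,.3,(0,0,255));cv2.line(o,(i*k,10),(i*k,14),(0,0,255))
    for j in range(0,h,10): cv2.putText(o,str(y+j),(0,j*k+4),0,.3,(0,0,255));cv2.line(o,(20,j*k),(24,j*k),(0,0,255))
    return o
A=np.hstack([cr(t,105,215,110,75,5),cr(t,265,235,50,75,5)])
B=np.hstack([cr(t,385,175,65,100,6),cr(s,165,90,100,100,4)[:, :] if 0 else cv2.copyMakeBorder(cr(s,170,92,100,90,4),0,240,0,0,0)])
C=np.hstack([cr(s,350,225,120,145,4),cv2.copyMakeBorder(cr(s,300,165,50,55,6),0,250,0,0,0)])
for n,i in zip("ABC",(A,B,C)): print(i.shape);cv2.imwrite(f"pics/{n}.png",i)
```

```text
(375, 800, 3)
(600, 790, 3)
(580, 780, 3)
```

View pics/A.png

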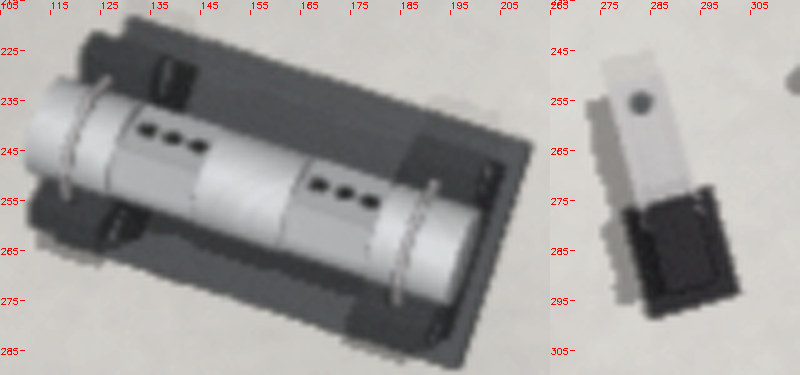

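View pics/B.png

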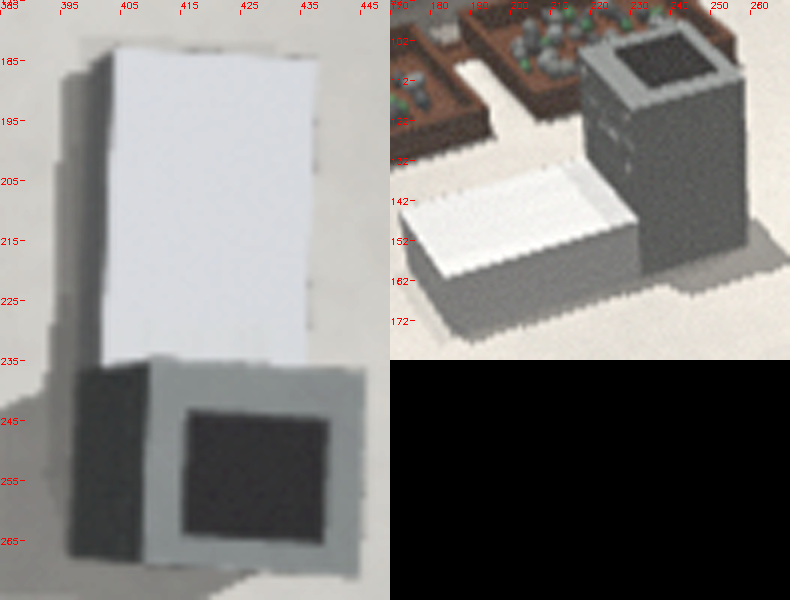

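View pics/C.png

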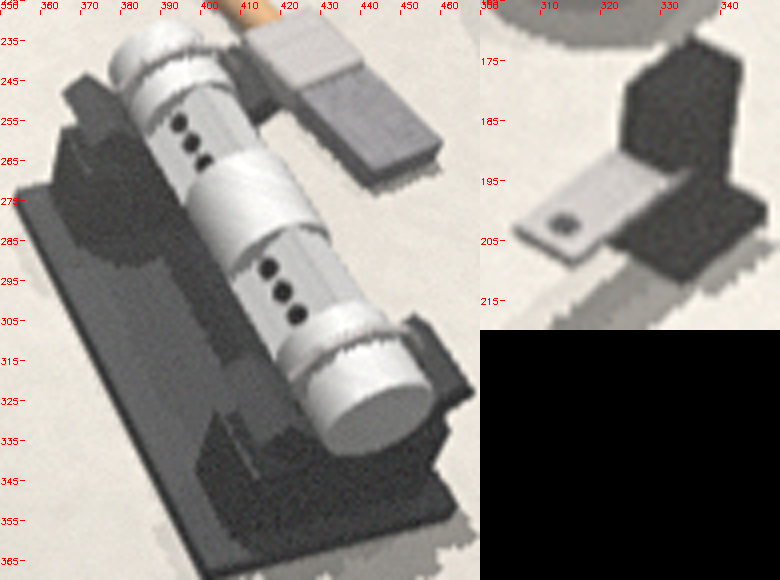

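View A is the top camera: bar cups from (134,241) to (179,255), and the key's foot and tongue outlines. View B shows the ledge and housing corners in both cameras. View C shows the bar's flat leaning to scene left (world +x) and the narrow tongue. Next I fit poses to the corner pixels.

```bash
cat > h.py <<'E'
import pickle,numpy as np
from scipy.optimize import least_squares
C={n:pickle.load(open(n+".pkl","rb")) for n in("top","scene")}
def proj(n,P):
    c=C[n];q=(c["R"]@np.atleast_2d(P).T+c["t"][:,None]);q=c["intrinsics"]@q;return (q[:2]/q[2]).T
def place(p,L):
    L=np.atleast_2d(L).astype(float)/1000;a=p[2];R=np.array([[np.cos(a),-np.sin(a),0],[np.sin(a),np.cos(a),0],[0,0,1]])
    return L@R.T+[p[0],p[1],0]
def fit(obs,p0,loc=lambda L,p:L):
    f=lambda p:np.concatenate([proj(n,place(p,loc(L,p)))[0]-uv for n,L,uv in obs])
    r=least_squares(f,p0,loss="soft_l1");return r.x,f(r.x).reshape(-1,2)
E
python3 - <<'E'
from h import *
np.set_printoptions(precision=4,suppress=True)
sw=[("top",(-110,-35,40),(404.2,183)),("top",(-110,35,40),(437.7,184.3)),("top",(0,-35,108),(410,234.7)),("top",(0,35,108),(445.8,236.7)),("top",(66,35,108),(444.7,271.2)),("top",(66,-35,108),(409,268.7)),
("scene",(0,-35,108),(232,119.5)),("scene",(0,35,108),(217,105)),("scene",(66,-35,108),(258.7,110.7)),("scene",(66,35,108),(245.7,98.2)),("scene",(-110,-35,40),(183.7,161.2)),("scene",(-110,35,40),(172.5,145.2)),("scene",(0,-35,0),(232.5,160.7))]
p,e=fit(sw,[.5,-.3,3.1]);print("switch",p);print(e.T)
k=[("top",(-30,20,4),(285,298.6)),("top",(-30,-20,4),(303,293.6)),("top",(17,-20,4),(297.4,272.4)),("top",(17,20,4),(280,276.6)),("top",(68,12,42),(275.6,247)),("top",(68,-12,42),(285.4,245)),
("scene",(68,12,40),(315.8,208.7)),("scene",(68,-12,40),(305.5,203.7)),("scene",(17,20,4),(333.8,212.2)),("scene",(-30,20,4),(347.8,200.3)),("scene",(18,-11,70),(323.7,179.2)),("scene",(-18,-11,70),(335,171.3)),("scene",(-18,11,70),(343.8,175.8))]
p,e=fit(k,[.4,0,.2]);print("key",p);print(e.T)
# fixture: p = x,y,yaw,roll,cup pitch(mm); local y toward world +y
T=[(147,130),(173,138),(198,146),(319,185),(345,193),(370,201)]
S=[(297,314),(283,292),(268,268),(204,162),(191,143),(179,122)]
o=[]
for i,(t,s) in enumerate(zip(T,S)):
    L=("c",1-2*(i//3),1-i%3)
    o+=[("top",L,(105+t[0]/5,215+t[1]/5)),("scene",L,(350+s[0]/4,225+s[1]/4))]
o+=[("top",(50,90,12),(131,218)),("top",(50,-90,12),(211.6,243.6)),("top",(-50,-90,12),(197,289)),("scene",(50,-90,12),(353.75,272.5))]
def loc(L,p):
    if L[0]!="c":return L
    return (12*np.sin(p[3]),35.5*L[1]+p[4]*L[2],80+12*np.cos(p[3]))
p,e=fit(o,[.4,.3,.2,.6,10],loc);print("fix",p);print(e.T)
E
```

```text
switch [ 0.5463 -0.2704  3.1084]
[[-0.9493 -0.4855 -0.8706 -0.2002 -0.2875 -1.2403 -1.924  -0.8109 -0.1009
  -1.9148 -0.3289 -0.8568  0.2789]
 [-0.0327  0.6393  0.1301  0.2773  0.2697  0.5919 -1.2337 -1.7954 -0.266
  -2.1253 -0.8279 -1.7156  0.2959]]
key [ 0.4473 -0.0092  0.3001]
[[-1.2354 -0.8815 -1.4135 -2.3128 -0.9167  0.6038 -0.5018 -0.4152 -0.1812
  -0.1248 -0.5609 -0.4334  0.1832]
 [-0.3673 -0.5725 -1.0568 -0.0816  4.9045  3.7128  0.2581 -0.5672 -0.618
  -0.5037 -0.9414 -1.6724 -1.4158]]
fix [ 0.4991  0.2574 -0.2761  1.127  10.4135]
[[-0.1809 -0.2646 -0.3587 -0.4395 -0.3338 -0.2812 -0.2859 -0.5057 -0.4454
  -0.4151 -0.4022 -0.5082 -1.5172 -0.8738 -0.9628 -0.3866]
 [ 0.2472 -0.09    0.2239 -0.5045  0.2016 -0.2851  0.0144  0.1028 -0.0031
  -0.232  -0.0197  0.04    0.3002  0.1149  0.5534 -1.8451]]
```

Run:
```python
from h import *
import cv2
g=cv2.cvtColor(C["top"]["pixels"],cv2.COLOR_RGB2GRAY).astype(np.float32)
p=[.4473,-.0092,.3001]
def prof(a,b,n):
    uv=proj("top",place(p,np.linspace(a,b,n))).astype(np.float32)
    return cv2.remap(g,uv[:,0][None],uv[:,1][None],1)[0].astype(int)
for y in(-6,6):print("along x -40..90 step 2",prof((-40,y,40),(90,y,40),66))
for x in(35,60):print("across y -24..24 step 2",prof((x,-24,40),(x,24,40),25))
for x in(0,-24):print("foot across y -30..30 step2",prof((x,-30,8),(x,30,8),31))
s=cv2.cvtColor(C["scene"]["pixels"],cv2.COLOR_RGB2GRAY).astype(np.float32)
im=np.zeros((600,800,3),np.uint8)
def cr(n,x,y,w,h,k,pts):
    o=cv2.resize(C[n]["pixels"][y:y+h,x:x+w,::-1],None,fx=k,fy=k,interpolation=cv2.INTER_CUBIC);o=cv2.convertScaleAbs(o,alpha=1.5,beta=15)
    for L in pts:
        uv=(proj(n,place(p,np.array(L)))-[x,y]+.5)*k;cv2.polylines(o,[uv.astype(int)],True,(0,0,255))
    return o
P=[[(-30,-20,8),(17,-20,8),(17,20,8),(-30,20,8)],[(-18,-11,70),(18,-11,70),(18,11,70),(-18,11,70)],[(18,-12,42),(68,-12,42),(68,12,42),(18,12,42)]]
cv2.imwrite("pics/D.png",np.hstack([cr("top",265,235,48,70,8,P),cr("scene",300,165,50,70,8,P)]))
```

```text
along x -40..90 step 2 [128 129 129 129 129 121  64  30  22  17  18  22  23  23  23  23  23  24
  23  23  22  23  23  24  24  23  24  24  48  95 108 110 114 118 118 118
 118 119 118 118 119 119 118 118 119 119 113  97  79  74  91 110 118 120
 121 122 122 122 125 129 131 131 131 131 131 131]
along x -40..90 step 2 [130 130 129 129 127 109  59  26  22  21  16  21  21  21  20  21  20  20
  22  22  20  19  20  22  23  21  21  28  54  90 106 108 111 116 117 117
 117 118 117 117 118 118 118 118 118 118 118 118 117 117 117 118 119 120
 121 122 122 123 123 127 131 131 131 131 131 131]
across y -24..24 step 2 [129 130 130 130 128 123 119 117 117 119 119 118 117 117 116 117 116 103
  85  83  82  83  85  96 120]
across y -24..24 step 2 [130 130 130 130 129 124 119 116 111  91  71  62  70  91 110 117 115 101
  85  83  83  85  99 129 133]
foot across y -30..30 step2 [131 131 130 124  88  45  27  22  19  20  23  23  22  22  22  23  22  21
  19  14  10  10  12  22  50  77  81  82  86 108 126]
foot across y -30..30 step2 [129 129 130 124  93  51  27  23  22  21  20  19  16  18  20  21  17  18
  20  21  21  21  21  27  52  93 122 125 127 128 129]
```

View pics/D.png

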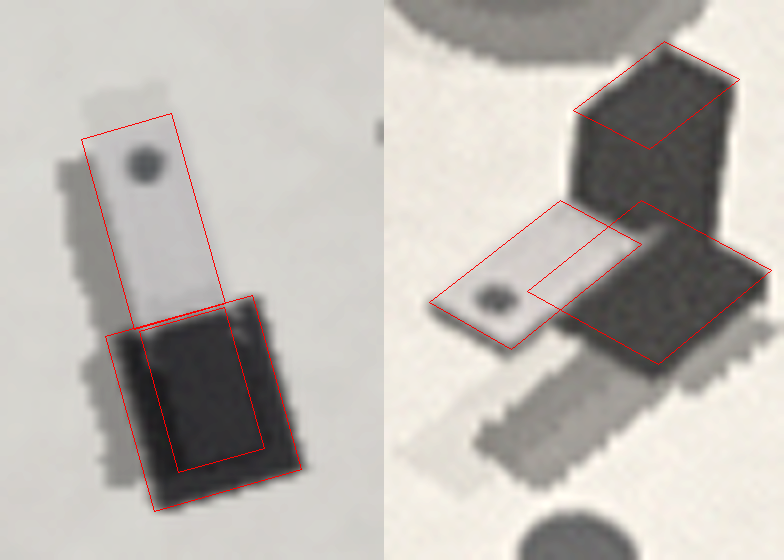

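The earlier tongue-tip pixels were a faint second shadow, so I'm refitting without them and with the half-pixel crop offset removed.

Run:
```python
from h import *
np.set_printoptions(precision=4,suppress=True)
H=lambda o:[(n,L,(u-.5,v-.5)) for n,L,(u,v) in o]
sw=[("top",(-110,-35,40),(404.2,183)),("top",(-110,35,40),(437.7,184.3)),("top",(0,-35,108),(410,234.7)),("top",(0,35,108),(445.8,236.7)),("top",(66,35,108),(444.7,271.2)),("top",(66,-35,108),(409,268.7)),
("scene",(0,-35,108),(232,119.5)),("scene",(0,35,108),(217,105)),("scene",(66,-35,108),(258.7,110.7)),("scene",(66,35,108),(245.7,98.2)),("scene",(-110,-35,40),(183.7,161.2)),("scene",(-110,35,40),(172.5,145.2)),("scene",(0,-35,0),(232.5,160.7))]
k=[("top",(-30,20,4),(285,298.6)),("top",(-30,-20,4),(303,293.6)),("top",(17,-20,4),(297.4,272.4)),("top",(17,20,4),(280,276.6)),
("scene",(68,12,40),(315.8,208.7)),("scene",(68,-12,40),(305.5,203.7)),("scene",(17,20,4),(333.8,212.2)),("scene",(-30,20,4),(347.8,200.3)),("scene",(18,-11,70),(323.7,179.2)),("scene",(-18,-11,70),(335,171.3)),("scene",(-18,11,70),(343.8,175.8))]
for nm,o,p0 in(("switch",sw,[.5,-.3,3.1]),("key",k,[.4,0,.2])):
    o=H(o);p,e=fit(o,p0);print(nm,p,abs(e).mean())
    for c in("top","scene"):print(c,fit([x for x in o if x[0]==c],p0)[0])
T=[(147,130),(173,138),(198,146),(319,185),(345,193),(370,201)]
S=[(297,314),(283,292),(268,268),(204,162),(191,143),(179,122)]
o=[]
for i,(t,s) in enumerate(zip(T,S)):
    L=("c",1-2*(i//3),1-i%3)
    o+=[("top",L,(105+t[0]/5,215+t[1]/5)),("scene",L,(350+s[0]/4,225+s[1]/4))]
o+=[("top",(50,-90,12),(211.6,243.6)),("top",(-50,-90,12),(197,289)),("scene",(50,-90,12),(353.75,272.5))]
def loc(L,p):
    if L[0]!="c":return L
    return (12*np.sin(p[3]),35.5*L[1]+p[4]*L[2],80+12*np.cos(p[3]))
p,e=fit(H(o),[.4,.3,.2,.6,10],loc);print("fix",p);print(e.T)
```

```text
switch [ 0.5473 -0.27    3.1086] 0.5980224368539075
top [ 0.5479 -0.2707  3.109 ]
scene [ 0.5468 -0.2678  3.1027]
key [ 0.4475 -0.01    0.2988] 0.43694764082482607
top [ 0.4474 -0.0114  0.2719]
scene [ 0.448  -0.0088  0.299 ]
fix [ 0.5009  0.2574 -0.2781  0.9776 10.399 ]
[[ 0.0404  0.0197 -0.1409 -0.1429 -0.1195  0.0275 -0.0405 -0.1707 -0.2033
  -0.0681 -0.1635 -0.1493 -0.3244 -0.5032 -0.6724]
 [ 0.1842  0.1371  0.171  -0.2834  0.1587 -0.0697  0.0352  0.2463  0.0278
  -0.0915  0.0213  0.1778 -0.1597  0.2395 -0.9823]]
```

```bash
cat > g.py <<'E'
import numpy as np
from scipy.spatial.transform import Rotation as Ro
from station import read_state
def goal(grasp,yaw,tilt=0,back=0):
    f=np.array([np.cos(yaw),np.sin(yaw),0]);k=np.array([0,0,1.])
    u=np.cos(tilt)*k+np.sin(tilt)*f;y=np.cos(tilt)*f-np.sin(tilt)*k;z=-u
    R=Ro.from_matrix(np.c_[np.cross(y,z),y,z]);return np.array(grasp)+u*(.155+back),R
def rel(*goals):
    s=read_state();p,R=s["position"],Ro.from_quat(s["ee_rot"])
    print("t",s["time_s"],"p",p.round(4),"grasp",(p+R.apply([0,0,.155])).round(4),"q",s["joint_pos"].round(2),"F",s["wrist_force"].round(1),"w",round(s["gripper_width"],3),"gf",s["grasp_force"])
    for P,Rg in goals: print("turn",(R.inv()*Rg).as_rotvec().round(4).tolist(),"shift",R.inv().apply(P-p).round(4).tolist())
E
python3 -c "
from g import *
rel(goal([.5,.2574,.08],-.278,.5,.1),goal([.5,.2574,.08],-.278,0,.15))"
```

```text
t 0.1 p [0.1917 0.4887 0.4043] grasp [0.1916 0.4885 0.2493] q [ 1.04  0.26 -0.05  1.26 -0.    1.42] F [ 0.1 -0.3 -0.7] w 1.0 gf 0.0
turn [0.4044, 0.3687, 1.4415] shift [-0.4932, -0.0909, 0.1005]
turn [-0.0008, 0.0006, 1.475] shift [-0.3715, -0.1027, 0.0193]
```

Units first: shifts go in shares of 0.8 m and turns go in shares of 4 rad. So -0.4932 m / 0.8 = -0.6165, -0.0909 m / 0.8 = -0.1136, 1.4415 rad / 4 = 0.3604.

Call:
drive_tool([
  [[0.1011, 0.0922, 0.3604], [-0.6165, -0.1136, 0.0625], 0.085],
  [[0.1011, 0.0922, 0.3604], [-0.6165, -0.1136, 0.0625], 0.085],
  [[0.1011, 0.0922, 0.3604], [-0.6165, -0.1136, 0.0625], 0.085],
  [[0.1011, 0.0922, 0.3604], [-0.6165, -0.1136, 0.0625], 0.085],
  [[0.1011, 0.0922, 0.3604], [-0.6165, -0.1136, 0.0625], 0.085],
  [[0.1011, 0.0922, 0.3604], [-0.6165, -0.1136, 0.0625], 0.085],
  [[0.1011, 0.0922, 0.3604], [-0.6165, -0.1136, 0.0625], 0.085],
  [[0.1011, 0.0922, 0.3604], [-0.6165, -0.1136, 0.0625], 0.085],
])

```text
time_s: 0.9
position: [0.5313, 0.2772, 0.3646]
ee_rot: [0.674, 0.711, -0.121, -0.161]
wrist_force: [1.0, 0.7, 0.5]
gripper_width: 0.996
grasp_force: 0.0
```

```bash
python3 -c "
from g import *
rel(goal([.5,.2574,.08],-.278,.5,.1))"
```

```text
t 0.9 p [0.5313 0.2772 0.3646] grasp [0.4705 0.2842 0.2221] q [0.31 0.57 0.29 1.67 0.16 1.8 ] F [1.  0.7 0.5] w 0.996 gf 0.0
turn [0.088, 0.0795, 0.3142] shift [-0.0606, 0.0996, 0.0196]
```

To row units: 0.0996 m / 0.8 = 0.1245, -0.0606 m / 0.8 = -0.0758, 0.3142 rad / 4 = 0.0786.

Call:
drive_tool([
  [[0.022, 0.0199, 0.0786], [-0.0758, 0.1245, 0.0245], 0.085],
  [[0.022, 0.0199, 0.0786], [-0.0758, 0.1245, 0.0245], 0.085],
  [[0.022, 0.0199, 0.0786], [-0.0758, 0.1245, 0.0245], 0.085],
  [[0.022, 0.0199, 0.0786], [-0.0758, 0.1245, 0.0245], 0.085],
  [[0.022, 0.0199, 0.0786], [-0.0758, 0.1245, 0.0245], 0.085],
])

```text
time_s: 1.4
position: [0.6161, 0.2262, 0.3045]
ee_rot: [0.771, 0.587, -0.148, -0.197]
wrist_force: [1.8, 0.9, 0.2]
gripper_width: 0.994
grasp_force: 0.0
```

```bash
python3 -c "
from g import *
rel(goal([.5,.2574,.08],-.278,.5,.0))"
```

```text
t 1.4 p [0.6161 0.2262 0.3045] grasp [0.5448 0.2462 0.1684] q [0.19 0.73 0.42 1.72 0.22 1.98] F [1.8 0.9 0.2] w 0.994 gf 0.0
turn [0.0018, 0.0018, 0.0072] shift [-0.0017, 0.0019, 0.0997]
```

To row units: 0.098 m / 0.8 = 0.1225, 0.0019 m / 0.8 = 0.0024, 0.007 rad / 4 = 0.0018.

Call:
drive_tool([
  [[0, 0, 0.0018], [-0.0021, 0.0024, 0.0375], 0.085],
  [[0, 0, 0.0018], [-0.0021, 0.0024, 0.075], 0.085],
  [[0, 0, 0.0018], [-0.0021, 0.0024, 0.1063], 0.085],
  [[0, 0, 0.0018], [-0.0021, 0.0024, 0.1225], 0.085],
  [[0, 0, 0.0018], [-0.0021, 0.0024, 0.1225], 0.085],
  [[0, 0, 0.0018], [-0.0021, 0.0024, 0.1225], 0.085],
])

```text
time_s: 2.0
position: [0.5721, 0.2373, 0.219]
ee_rot: [0.773, 0.584, -0.148, -0.196]
wrist_force: [-0.5, 0.5, 1.2]
gripper_width: 0.994
grasp_force: 0.0
```

Call:
drive_tool([
  [[0, 0, 0], [0, 0, 0], 0.03],
  [[0, 0, 0], [0, 0, 0], 0.03],
  [[0, 0, 0], [0, 0, 0], 0.03],
  [[0, 0, 0], [0, 0, 0], 0.03],
  [[0, 0, 0], [0, 0, 0], 0.03],
  [[0, 0, 0], [0, 0, 0], 0.03],
], grip_force=50)

```text
time_s: 2.6
position: [0.5724, 0.2365, 0.2181]
ee_rot: [0.774, 0.583, -0.149, -0.197]
wrist_force: [-2.2, 1.0, 9.3]
gripper_width: 0.452
grasp_force: 50.4
```

```bash
python3 -c "
from g import *
rel(*[goal([.5,.2574,.08],-.278,t) for t in(.5,.38,.25,.12,0)])"
```

```text
t 2.6 p [0.5724 0.2365 0.2181] grasp [0.5011 0.2567 0.082 ] q [0.22 0.71 0.14 1.44 0.23 2.02] F [-2.2  1.   9.3] w 0.452 gf 50.368414521217346
turn [0.0014, 0.0008, -0.0012] shift [0.0002, 0.0001, 0.0023]
turn [-0.1186, 0.0009, -0.0012] shift [0.0002, -0.0185, 0.0034]
turn [-0.2486, 0.0009, -0.0011] shift [0.0002, -0.0383, 0.0071]
turn [-0.3786, 0.001, -0.0011] shift [0.0002, -0.0574, 0.0133]
turn [-0.4986, 0.0011, -0.001] shift [0.0001, -0.0743, 0.0212]
```

To row units: -0.0748 m / 0.8 = -0.0935, -0.0564 m / 0.8 = -0.0705, -0.37 rad / 4 = -0.0925.

Call:
drive_tool([
  [[-0.015, 0, 0], [0, -0.0118, 0.0004], 0.03],
  [[-0.0325, 0, 0], [0, -0.0253, 0.0016], 0.03],
  [[-0.0625, 0, 0], [0, -0.0483, 0.006], 0.03],
  [[-0.0925, 0, 0], [0, -0.0705, 0.0133], 0.03],
  [[-0.125, 0, 0], [0, -0.0935, 0.0239], 0.03],
  [[-0.125, 0, 0], [0, -0.0935, 0.0239], 0.03],
])

```text
time_s: 3.2
position: [0.4986, 0.2574, 0.2373]
ee_rot: [0.798, 0.603, 0.002, 0.004]
wrist_force: [2.5, -1.9, -3.6]
gripper_width: 0.446
grasp_force: 57.8
```

```bash
python3 -c "
from g import *
rel(*[goal([.5008,.2568,.081],-.278,-t) for t in(.12,.25,.37,.48)])"
```

```text
t 3.2 p [0.4986 0.2574 0.2373] grasp [0.4999 0.2568 0.0823] q [ 0.33  0.42 -0.28  0.86 -0.01  2.18] F [ 2.5 -1.9 -3.6] w 0.446 gf 57.82343029975891
turn [-0.1109, 0.0013, 0.0014] shift [0.0, -0.0163, 0.0023]
turn [-0.2409, 0.0013, 0.0015] shift [0.0001, -0.0361, 0.0058]
turn [-0.3609, 0.0012, 0.0016] shift [0.0001, -0.0539, 0.0113]
turn [-0.4709, 0.0011, 0.0017] shift [0.0001, -0.0695, 0.0182]
```

To row units: -0.0695 m / 0.8 = -0.0869, -0.0539 m / 0.8 = -0.0674, -0.12 rad / 4 = -0.03.

Call:
drive_tool([
  [[-0.03, 0, 0], [0, -0.0219, 0.0019], 0.03],
  [[-0.06, 0, 0], [0, -0.0451, 0.0063], 0.03],
  [[-0.09, 0, 0], [0, -0.0674, 0.0131], 0.03],
  [[-0.1175, 0, 0], [0, -0.0869, 0.0219], 0.03],
  [[-0.1175, 0, 0], [0, -0.0869, 0.0219], 0.03],
  [[-0.1175, 0, 0], [0, -0.0869, 0.0219], 0.03],
])

```text
time_s: 3.8
position: [0.4318, 0.2764, 0.2196]
ee_rot: [0.775, 0.587, 0.14, 0.187]
wrist_force: [-38.6, 4.6, 41.7]
gripper_width: 0.453
grasp_force: 64.5
```

Call:
drive_tool([
  [[0, 0, 0], [0, 0, 0], 0.085],
  [[0, 0, 0], [0, 0, 0], 0.085],
  [[0, 0, 0], [0, 0, 0], 0.085],
  [[0, 0, 0], [0, 0, 0], 0.085],
  [[0, 0, 0], [0, 0, -0.0375], 0.085],
  [[0, 0, 0], [0, 0, -0.1], 0.085],
  [[0, 0, 0], [0, 0, -0.15], 0.085],
  [[0, 0, 0], [0, 0, -0.15], 0.085],
])

```text
time_s: 4.6
position: [0.3809, 0.2922, 0.3299]
ee_rot: [0.776, 0.585, 0.143, 0.187]
wrist_force: [1.3, 0.0, -0.5]
gripper_width: 0.994
grasp_force: 0.0
```

Run:
```python
from g import *
rel(goal([.4475,-.01,.2],.29-np.pi/2))
from station import capture
import pickle,cv2
im=[]
for n,(x,y,w,h) in {"top":(100,205,120,95),"scene":(345,215,120,160)}.items():
    c=capture(n);pickle.dump(c,open(n+"2.pkl","wb"))
    o=cv2.convertScaleAbs(cv2.resize(c["pixels"][y:y+h,x:x+w,::-1],None,fx=3.3,fy=3.3,interpolation=cv2.INTER_CUBIC),alpha=1.4)
    im.append(cv2.copyMakeBorder(o,0,528-o.shape[0],0,0,0))
cv2.imwrite("pics/E.png",np.hstack(im))
```

```text
t 4.6 p [0.3809 0.2922 0.3299] grasp [0.4494 0.2731 0.1922] q [ 0.56  0.12 -0.51  0.61 -0.35  2.35] F [ 1.3  0.  -0.5] w 0.994 gf 0.0
turn [0.4338, -0.2414, 0.9833] shift [-0.2723, 0.1422, 0.0443]
```

View pics/E.png

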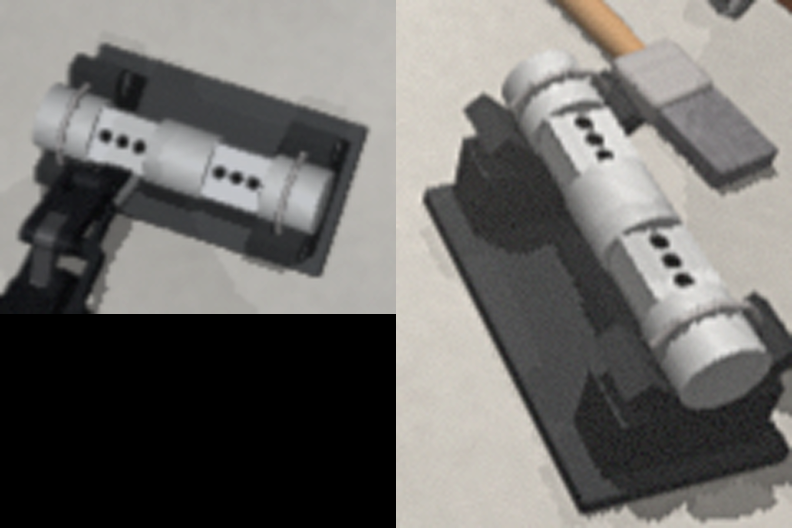

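The flats now look close to up: cups in the top crop from (106,135) to (254,184), and in the scene crop from (583,123) to (684,279). I'll fit the roll from refined cup centroids.

```bash
cat > roll.py <<'E'
from h import *
import cv2
np.set_printoptions(precision=3,suppress=True)
def ref(n,f,uv):
    g=cv2.GaussianBlur(cv2.cvtColor(pickle.load(open(f,"rb"))["pixels"],cv2.COLOR_RGB2GRAY).astype(np.float32),(3,3),0)
    u,v=np.round(uv).astype(int);Y,X=np.mgrid[v-2:v+3,u-2:u+3];w=g[Y,X];w=np.clip(np.percentile(w,60)-w,0,None)**1
    return (X*w).sum()/w.sum(),(Y*w).sum()/w.sum()
def obs(suf,T,S,ts,tk,so,sk,tag):
    o=[]
    for i,(t,s) in enumerate(zip(T,S)):
        L=(tag,1-2*(i//3),1-i%3)
        for n,q,off,k in(("top",t,ts,tk),("scene",s,so,sk)):
            o.append((n,L,ref(n,n+suf+".pkl",np.array(q)/k+off-.5)))
    return o
T=[(147,130),(173,138),(198,146),(319,185),(345,193),(370,201)]
S=[(297,314),(283,292),(268,268),(204,162),(191,143),(179,122)]
T2=[(106,135),(122,141),(139,146),(220,172),(236,178),(254,184)]
S2=[(288,279),(275,261),(264,242),(209,155),(198,139),(187,123)]
o=obs("",T,S,(105,215),5,(350,225),4,"a")+obs("2",T2,S2,(100,205),3.3,(345,215),3.3,"b")
def loc(L,p):
    r=p[3] if L[0]=="a" else p[4]
    return (12*np.sin(r),35.5*L[1]+p[5]*L[2],80+12*np.cos(r))
# camera offsets per image as nuisance (calibration)
def f(q):
    p=q[:6];e=[]
    for n,L,uv in o:e.append(proj(n,place(p,loc(L,p)))[0]-uv)
    return np.concatenate(e)
r=least_squares(f,[.5,.257,-.278,1,0,10.4],loss="soft_l1",f_scale=.5);print(r.x);print(f(r.x).reshape(-1,2).T)
f2=lambda q:np.r_[f(np.r_[.5003,.2570,q]),(q[1:3]@[-1,1]+.97)*0];r=least_squares(f2,[-.278,1,0,10.4]);print("fixed centre",r.x)
E
python3 roll.py
```

```text
[ 0.501  0.257 -0.281  1.015 -0.041 10.248]
[[-0.069 -0.161 -0.075 -0.179 -0.097 -0.092  0.039  0.041 -0.372 -0.209
  -0.157 -0.07  -0.046  0.075 -0.171 -0.194 -0.287 -0.071 -0.089  0.254
  -0.182 -0.152 -0.264 -0.094]
 [ 0.128 -0.076  0.154 -0.139  0.085  0.071  0.166  0.198  0.065 -0.117
  -0.029 -0.015  0.067 -0.18  -0.074 -0.302 -0.12  -0.159 -0.064  0.246
   0.019 -0.28  -0.084 -0.157]]
fixed centre [-0.279  1.035 -0.035 10.259]
```

```bash
cat >> roll.py <<'E'
p=[.501,.257,-.281]
for n in("top","scene"):
  g=cv2.cvtColor(pickle.load(open(n+"2.pkl","rb"))["pixels"],cv2.COLOR_RGB2GRAY).astype(np.float32)
  for nm,z,ys in(("round z80",80,(-4,0,4,8)),("flat z92",92,(-51,-30.4,-40.6,-20,20,30.4,40.6,51))):
    for y in ys:
        uv=proj(n,place(p,np.array([(x,y,z) for x in range(-28,29,2)]))).astype(np.float32)
        print(n,nm,y,cv2.remap(g,uv[:,0][None],uv[:,1][None],1)[0].astype(int))
E
python3 roll.py|tail -24
```

```text
scene round z80 -4 [141 141 133 123 128 133 146 148 150 147 148 148 145 142 143 140 136 132
 127 119 112 104  93  81  70  53  35  33  36]
scene round z80 0 [141 142 128 115 122 128 135 138 140 140 144 147 148 143 140 138 133 128
 123 121 115 106  94  84  74  55  38  37  38]
scene round z80 4 [136 142 132 116 126 131 128 135 139 140 142 150 151 148 144 140 134 128
 122 117 108 102  93  87  72  57  35  38  40]
scene round z80 8 [134 144 126  96  81  74  72  69  66  65  72  71  71  87  93 102 117 125
 122 117 110 104  91  84  74  57  40  42  40]
scene flat z92 -51 [ 50  50  53  53  50  58  97 114 110 120 125 102  92  89 122 134 137 126
 126 134 137 125 101 105 113 103  91  81  61]
scene flat z92 -30.4 [135 142 142 143 142 138 144 156 158 156 156 160 134  84 109 129 149 153
 150 152 156 133  90  77  79  79  79  64  43]
scene flat z92 -40.6 [ 41  33  36  35  34  46 101 157 158 156 157 159 126  86 110 130 148 153
 150 151 152 131  85  75  80  76  67  72  65]
scene flat z92 -20 [137 141 141 142 142 144 145 147 148 147 149 155 157 152 160 151 145 149
 145 148 152 135  89  76  79  79  78  65  38]
scene flat z92 20 [131 131 130 130 130 129 133 114 114  94 100 112 114  83 106 124 121 128
 133 124 124 116  92  99 106  99  89  77  59]
scene flat z92 30.4 [130 130 130 130 131 130 134 139 144 143 144 146 141 116 109 132 142 140
 137 138 138 118  79  74  76  76  72  70  63]
scene flat z92 40.6 [134 132 132 131 131 131 135 141 143 142 143 145 131 111 123 130 137 143
 140 139 142 125  80  77  76  77  78  65  44]
scene flat z92 51 [130 131 130 131 130 131 138 151 149 146 149 154 148 147 142 140 147 149
 146 148 155 135  81  73  75  77  76  63  41]
```

```bash
python3 roll.py|grep "^top" -A1|grep -v scene
```

```text
top round z80 -4 [ 30  26  26  30  54  87 101 108 114 121 128 134 137 138 139 135 130 127
 123 117 112 104  94  79  57  46  45  45  45]
top round z80 0 [ 30  25  25  31  57  84  99 107 114 121 127 133 137 139 138 135 131 128
 123 118 112 104  96  81  56  46  44  44  45]
top round z80 4 [ 33  25  25  31  53  83  97 106 114 121 127 131 136 138 138 137 132 128
 122 118 113 106  98  83  58  47  44  44  44]
top round z80 8 [ 31  25  25  28  50  81  96 105 114 121 125 130 134 137 138 137 132 127
 123 119 114 107  99  83  59  46  45  44  45]
top flat z92 -51 [ 46  34  31  29  33  64 112 134 137 131 124 112 117 103 107 127 133 136
 136 134 134 123  87  53  43  44  45  45  45]
top flat z92 -30.4 [ 46  33  30  30  32  64 125 138 139 139 139 139 127  95  97 121 136 138
 139 140 138 122  79  51  45  45  45  45  45]
top flat z92 -40.6 [ 46  36  30  30  36  70 118 137 139 139 139 137 125 102  98 123 135 139
 139 139 138 128  79  50  45  45  44  45  46]
top flat z92 -20 [ 47  38  31  30  38  68 111 133 134 133 133 131 122 107 108 123 132 134
 133 133 133 121  84  64  54  46  44  44  45]
top flat z92 20 [ 42  40  49  54  60  72 108 125 120 113 119 124 115 113 112 119 124 127
 125 125 123 109  75  50  44  44  44  44  45]
top flat z92 30.4 [ 14  11  12  13  14  24  60 113 133 133 133 130 121 116 108 121 129 130
 128 130 129 121  74  46  42  43  42  43  44]
top flat z92 40.6 [ 21  18  17  13  15  31  76 125 134 133 134 132 126 109 109 120 129 130
 129 129 129 119  78  34  17  15  16  17  16]
top flat z92 51 [ 25  21  19  23  35  68 109 130 132 131 133 131 121 112 106 119 134 134
 134 136 133 122  89  64  52  32  30  30  31]
```

The estimated roll is about -0.05 rad, inside ±0.12. On to the key.

To row units: -0.2723 m / 0.8 = -0.3404, 0.1422 m / 0.8 = 0.1778, 0.9833 rad / 4 = 0.2458.

Call:
drive_tool([
  [[0.1085, -0.0604, 0.2458], [-0.3404, 0.1778, 0.0554], 0.06],
  [[0.1085, -0.0604, 0.2458], [-0.3404, 0.1778, 0.0554], 0.06],
  [[0.1085, -0.0604, 0.2458], [-0.3404, 0.1778, 0.0554], 0.06],
  [[0.1085, -0.0604, 0.2458], [-0.3404, 0.1778, 0.0554], 0.06],
  [[0.1085, -0.0604, 0.2458], [-0.3404, 0.1778, 0.0554], 0.06],
  [[0.1085, -0.0604, 0.2458], [-0.3404, 0.1778, 0.0554], 0.06],
  [[0.1085, -0.0604, 0.2458], [-0.3404, 0.1778, 0.0554], 0.06],
  [[0.1085, -0.0604, 0.2458], [-0.3404, 0.1778, 0.0554], 0.06],
])

```text
time_s: 5.5
position: [0.4486, -0.0136, 0.3497]
ee_rot: [0.99, 0.139, -0.005, -0.0]
wrist_force: [1.2, -0.2, 0.1]
gripper_width: 0.701
grasp_force: 0.0
```

```bash
python3 -c "
from g import *
rel(goal([.4475,-.01,.14],.295-np.pi/2),goal([.4475,-.01,.05],.295-np.pi/2))"
```

```text
t 5.5 p [ 0.4486 -0.0136  0.3497] grasp [ 0.4471 -0.0138  0.1947] q [-0.21  0.16 -0.33  1.08 -0.    2.65] F [ 1.2 -0.2  0.1] w 0.701 gf 0.0
turn [-0.0016, 0.0097, -0.0158] shift [0.0004, -0.0037, 0.0547]
turn [-0.0016, 0.0097, -0.0158] shift [0.0013, -0.0036, 0.1447]
```

To row units: 0.145 m / 0.8 = 0.1813, -0.0036 m / 0.8 = -0.0045, 0.01 rad / 4 = 0.0025.

Call:
drive_tool([
  [[0, 0.0025, -0.004], [0.0013, -0.0045, 0.05], 0.06],
  [[0, 0.0025, -0.004], [0.0013, -0.0045, 0.1], 0.06],
  [[0, 0.0025, -0.004], [0.0016, -0.0045, 0.1438], 0.06],
  [[0, 0.0025, -0.004], [0.0016, -0.0045, 0.1813], 0.06],
  [[0, 0.0025, -0.004], [0.0016, -0.0045, 0.1813], 0.06],
  [[0, 0.0025, -0.004], [0.0016, -0.0045, 0.1813], 0.06],
])

```text
time_s: 6.1
position: [0.4471, -0.0077, 0.206]
ee_rot: [0.988, 0.152, 0.001, 0.0]
wrist_force: [0.1, -0.6, 0.4]
gripper_width: 0.701
grasp_force: 0.0
```

Call:
drive_tool([
  [[0, 0, 0], [0, 0, 0], 0.01],
  [[0, 0, 0], [0, 0, 0], 0.01],
  [[0, 0, 0], [0, 0, 0], 0.01],
  [[0, 0, 0], [0, 0, 0], 0.01],
  [[0, 0, 0], [0, 0, 0], 0.01],
  [[0, 0, 0], [0, 0, 0], 0.01],
  [[0, 0, 0], [0, 0, 0], 0.01],
], grip_force=50)

```text
time_s: 6.8
position: [0.4477, -0.0076, 0.2074]
ee_rot: [0.988, 0.152, 0.003, 0.001]
wrist_force: [-0.5, -1.5, 8.3]
gripper_width: 0.25
grasp_force: 48.6
```

```bash
python3 -c "
from g import *
rel(goal([.4475,-.01,.2],.295-np.pi/2))"
```

```text
t 6.8 p [ 0.4477 -0.0076  0.2074] grasp [ 0.4487 -0.0078  0.0524] q [-0.2   0.29 -0.6   0.67  0.    2.64] F [-0.5 -1.5  8.3] w 0.25 gf 48.594642877578735
turn [0.003, -0.0059, 0.0099] shift [-0.0, 0.0027, -0.1476]
```

To row units: -0.15 m / 0.8 = -0.1875, -0.11 m / 0.8 = -0.1375.

Call:
drive_tool([
  [[0, 0, 0], [0, 0, -0.025], 0.01],
  [[0, 0, 0], [0, 0, -0.075], 0.01],
  [[0, 0, 0], [0, 0, -0.1375], 0.01],
  [[0, 0, 0], [0, 0, -0.1875], 0.01],
  [[0, 0, 0], [0, 0, -0.1875], 0.01],
  [[0, 0, 0], [0, 0, -0.1875], 0.01],
])

```text
time_s: 7.4
position: [0.4465, -0.0074, 0.357]
ee_rot: [0.988, 0.152, 0.003, 0.001]
wrist_force: [-0.3, 0.4, -3.1]
gripper_width: 0.254
grasp_force: 49.4
```

```bash
python3 -c "
from g import *
rel(goal([.6335,-.2728,.2],3.1086-np.pi/2))"
```

```text
t 7.4 p [ 0.4465 -0.0074  0.357 ] grasp [ 0.4475 -0.0075  0.202 ] q [-0.2   0.15 -0.33  1.08  0.    2.64] F [-0.3  0.4 -3.1] w 0.254 gf 49.361333549022675
turn [0.0087, 0.0024, -2.8037] shift [0.0987, 0.3093, 0.0034]
```

To row units: 0.3093 m / 0.8 = 0.3866, 0.0987 m / 0.8 = 0.1234, -1.2 rad / 4 = -0.3.

Call:
drive_tool([
  [[0, 0, -0.15], [0.0375, 0.1125, 0], 0.01],
  [[0, 0, -0.15], [0.0375, 0.1125, 0], 0.01],
  [[0, 0, -0.15], [0.0625, 0.225, 0], 0.01],
  [[0, 0, -0.15], [0.075, 0.25, 0], 0.01],
  [[0, 0, -0.3], [0.1, 0.3125, 0], 0.01],
  [[0, 0, -0.3], [0.1125, 0.375, 0], 0.01],
  [[0, 0, -0.3], [0.1234, 0.3866, 0], 0.01],
  [[0, 0, -0.3], [0.1234, 0.3866, 0], 0.01],
])

```text
time_s: 8.2
position: [0.635, -0.2759, 0.3536]
ee_rot: [0.729, 0.684, 0.001, 0.0]
wrist_force: [-0.4, 0.9, -2.2]
gripper_width: 0.255
grasp_force: 50.0
```

To row units: -1.2 rad / 4 = -0.3.

Call:
drive_tool([
  [[0, 0, -0.3], [0, 0, 0], 0.01],
  [[0, 0, -0.3], [0, 0, 0], 0.01],
  [[0, 0, -0.3], [0, 0, 0], 0.01],
  [[0, 0, -0.3], [0, 0, 0], 0.01],
  [[0, 0, -0.3], [0, 0, 0], 0.01],
  [[0, 0, -0.3], [0, 0, 0], 0.01],
  [[0, 0, -0.3], [0, 0, 0], 0.01],
  [[0, 0, -0.3], [0, 0, 0], 0.01],
])

```text
time_s: 9.0
position: [0.6334, -0.2728, 0.3553]
ee_rot: [0.214, 0.977, 0.001, 0.001]
wrist_force: [-0.2, -0.0, -3.1]
gripper_width: 0.25
grasp_force: 50.0
```

```bash
python3 -c "
from g import *
rel(goal([.6335,-.2728,.16],3.1086-np.pi/2))"
```

```text
t 9.0 p [ 0.6334 -0.2728  0.3553] grasp [ 0.6337 -0.2726  0.2003] q [-0.52  0.57  0.32  1.32  0.   -0.09] F [-0.2 -0.  -3.1] w 0.25 gf 50.0129896402359
turn [0.0014, 0.0015, -0.3988] shift [-0.0001, -0.0001, 0.0403]
```

To row units: 0.1 m / 0.8 = 0.125, 0.085 m / 0.8 = 0.1063, -0.4 rad / 4 = -0.1.

Call:
drive_tool([
  [[0, 0, -0.1], [0, 0, 0], 0.01],
  [[0, 0, -0.1], [0, 0, 0], 0.01],
  [[0, 0, -0.1], [0, 0, 0], 0.01],
  [[0, 0, -0.1], [0, 0, 0.0375], 0.01],
  [[0, 0, -0.1], [0, 0, 0.075], 0.01],
  [[0, 0, -0.1], [0, 0, 0.1063], 0.01],
  [[0, 0, -0.1], [0, 0, 0.125], 0.01],
  [[0, 0, -0.1], [0, 0, 0.125], 0.01],
])

```text
time_s: 9.8
position: [0.633, -0.2723, 0.2534]
ee_rot: [0.019, 1.0, 0.001, -0.001]
wrist_force: [0.1, -0.2, -1.2]
gripper_width: 0.25
grasp_force: 49.9
```

Call:
drive_tool([
  [[0, 0, 0], [0, 0, 0], 0.01],
  [[0, 0, 0], [0, 0, 0], 0.01],
])

```text
time_s: 10.0
position: [0.6341, -0.273, 0.2578]
ee_rot: [0.019, 1.0, -0.0, 0.003]
wrist_force: [-0.7, 0.7, -1.6]
gripper_width: 0.256
grasp_force: 50.0
```

```bash
cat > look.py <<'E'
import sys,pickle,cv2
from g import *
from station import capture
from h import proj,place
tag=sys.argv[1]
rel(goal([.6335,-.2728,.0924],3.1086-np.pi/2))
s=read_state();R=Ro.from_quat(s["ee_rot"]);gr=s["position"]+R.apply([0,0,.155]);y=R.apply([0,1,0]);ky=np.arctan2(y[1],y[0])+np.pi/2
print("key yaw",ky)
kp=[gr[0]-.0018*np.cos(ky),gr[1]-.0018*np.sin(ky),ky];z0=1000*(gr[2]-.0524)
P=[[(-18,-11,70),(18,-11,70),(18,11,70),(-18,11,70)],[(18,-12,42.5),(68,-12,42.5),(68,12,42.5),(18,12,42.5)],[(-30,-20,8),(17,-20,8),(17,20,8),(-30,20,8)]]
W=[[(0,-35,108),(0,35,108),(66,35,108),(66,-35,108)],[(-110,-35,40),(-110,35,40),(0,35,40),(0,-35,40)],[(0,-14,84),(0,14,84),(0,14,76),(0,-14,76)]]
im=[]
for n,(x,yy,w,h) in {"top":(385,145,70,130),"scene":(165,60,105,120)}.items():
    c=capture(n);pickle.dump(c,open(n+tag+".pkl","wb"));k=4.5
    o=cv2.convertScaleAbs(cv2.resize(c["pixels"][yy:yy+h,x:x+w,::-1],None,fx=k,fy=k,interpolation=cv2.INTER_CUBIC),alpha=1.4)
    for Q,p,dz,col in[(q,kp,z0,(0,0,255)) for q in P]+[(q,[.5473,-.27,3.1086],0,(0,255,0)) for q in W]:
        uv=(proj(n,place(p,np.array(Q)+[0,0,dz]))-[x,yy]+.5)*k;cv2.polylines(o,[uv.astype(int)],True,col)
    im.append(cv2.copyMakeBorder(o,0,590-o.shape[0],0,0,0))
cv2.imwrite(f"pics/L{tag}.png",np.hstack(im))
E
python3 look.py 3
```

```text
t 10.0 p [ 0.6341 -0.273   0.2578] grasp [ 0.6349 -0.2731  0.1029] q [-0.52  0.61  0.13  1.08  0.   -0.49] F [-0.7  0.7 -1.6] w 0.256 gf 49.971114099025726
turn [-0.0007, 0.005, -0.0049] shift [0.0007, 0.0002, 0.0104]
key yaw 3.103721120087781
```

View pics/L3.png

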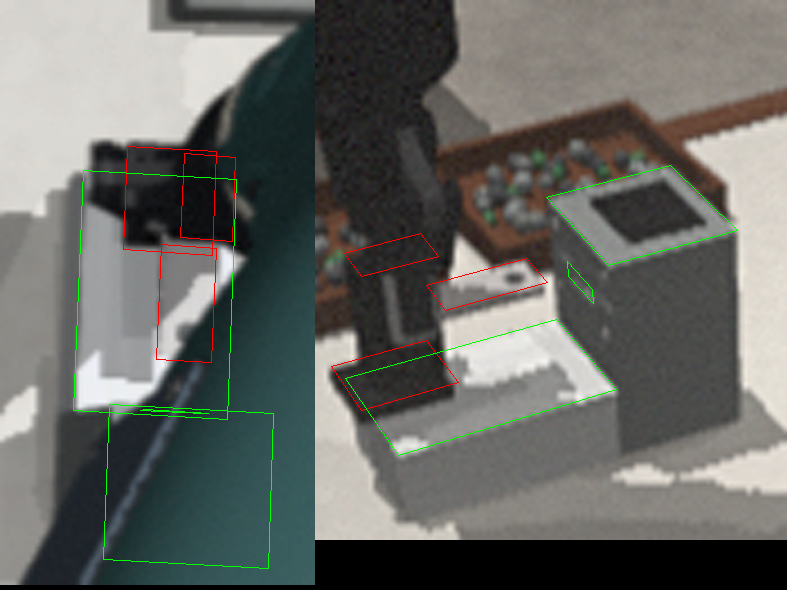

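The scene view shows the held key at red (430–548, 255–310) lining up with the slot at about (580,282). The top view is partly hidden by the arm. I'll measure the sideways offset from edge profiles.

```bash
cat > edge.py <<'E'
import sys,pickle,cv2
from h import *
np.set_printoptions(precision=2,suppress=True)
def edge(n,f,p,a,b,span=9):
    # sub-mm offset of strongest edge about segment a..b middle: profile from a to b (mm), returns position of max |grad| centroid
    g=cv2.GaussianBlur(cv2.cvtColor(pickle.load(open(f,"rb"))["pixels"],cv2.COLOR_RGB2GRAY).astype(np.float32),(0,0),.7)
    N=81;uv=proj(n,place(p,np.linspace(a,b,N))).astype(np.float32)
    v=cv2.remap(g,uv[:,0][None],uv[:,1][None],cv2.INTER_LINEAR)[0];d=np.abs(np.gradient(v));i=d.argmax()
    sl=slice(max(i-8,0),i+9);j=(np.arange(N)[sl]*d[sl]).sum()/d[sl].sum();L=np.linalg.norm(np.subtract(b,a))
    return j/(N-1)*L-L/2, d.max()
sp=[.5473,-.27,3.1086]
E
cat > m.py <<'E'
from edge import *
for n in("top","scene"):
  for z,xs in((40,(-100,-80,-60,-40,-20)),(108,(10,25,40,55))):
    for Y in(-35,35):
        print(n,"switch y edge",Y,"z",z,np.array([edge(n,n+".pkl",sp,(x,Y-6,z),(x,Y+6,z))[0] for x in xs]))
  for X,Z in((-110,40),(0,108),(66,108)):
    print(n,"switch x edge",X,np.array([edge(n,n+".pkl",sp,(X-6,y,Z),(X+6,y,Z))[0] for y in(-25,-12,0,12,25)]))
ky=3.1037;gr=np.array([.6349,-.2731,.1029]);kp=[gr[0]-.0018*np.cos(ky),gr[1]-.0018*np.sin(ky),ky];z0=50.5
for n in("top","scene"):
    for Y in(-12,12):
        print(n,"tongue edge",Y,np.array([edge(n,n+"3.pkl",kp,(x,Y-5,z0+(42.5 if Y<0 or n=="top" else 42.5)),(x,Y+5,z0+42.5)) for x in(26,32,38,44,50,56,62)]).T)
    print(n,"tip",np.array([edge(n,n+"3.pkl",kp,(62,y,z0+42.5),(74,y,z0+42.5)) for y in(-9,-6,-3,0,3,6,9)]).T)
E
python3 m.py
```

```text
top switch y edge -35 z 40 [1.26 0.09 1.33 1.17 0.37]
top switch y edge 35 z 40 [-0.76  0.48  0.58 -0.04  0.06]
top switch y edge -35 z 108 [1.29 0.33 0.47 0.88]
top switch y edge 35 z 108 [0.58 0.4  0.84 0.3 ]
top switch x edge -110 [-0.13  1.32  0.18 -0.81  0.66]
top switch x edge 0 [-0.79 -1.06  0.57 -0.4  -1.36]
top switch x edge 66 [-1.12  5.31  1.92  0.74 -0.3 ]
scene switch y edge -35 z 40 [-1.78 -2.43 -2.23 -2.46 -1.68]
scene switch y edge 35 z 40 [-3.55 -0.8  -2.61 -2.53 -4.92]
scene switch y edge -35 z 108 [-1.66 -3.41 -1.84 -3.84]
scene switch y edge 35 z 108 [ 0.39 -0.87 -0.02  3.49]
scene switch x edge -110 [ 0.14 -0.35 -0.62 -5.27  1.13]
scene switch x edge 0 [-1.25 -1.9   0.34 -0.34 -1.19]
scene switch x edge 66 [ 4.43  5.4  -0.98  0.25  0.94]
top tongue edge -12 [[-1.95 -0.5  -1.43 -1.09  4.18  2.28 -2.02]
 [ 0.48  0.58  0.42  0.74  1.68  1.11  0.99]]
top tongue edge 12 [[ 1.47  4.2   1.36 -1.27 -4.44  4.61  4.1 ]
 [ 2.56  2.17  3.54  2.99  2.42  0.17  0.12]]
top tip [[ 5.05  4.53 -4.61 -4.59  3.05  1.26  1.42]
 [ 1.98  2.1   2.    1.12  0.6   0.73  0.56]]
scene tongue edge -12 [[-4.37 -4.52 -4.71  2.38  1.53  3.87 -0.34]
 [ 0.71  0.37  1.07  0.86  0.9   1.09  0.89]]
scene tongue edge 12 [[-1.14  4.52 -3.59 -1.61 -3.88  0.82 -0.33]
 [ 1.16  2.05  0.4   0.3   1.1   1.6   1.74]]
scene tip [[ 4.31  5.03 -1.61 -2.04 -0.95 -0.51 -1.71]
 [ 3.22  2.39  2.19  2.67  3.18  2.89  2.75]]
```

```bash
cat > m2.py <<'E'
from edge import *
ky=3.1037;gr=np.array([.6349,-.2731,.1029]);kp=[gr[0]-.0018*np.cos(ky),gr[1]-.0018*np.sin(ky),ky];z0=50.5
g=cv2.cvtColor(pickle.load(open("scene3.pkl","rb"))["pixels"],cv2.COLOR_RGB2GRAY).astype(np.float32)
def prof(n,L):
    uv=proj(n,place(kp,np.array(L))).astype(np.float32);return cv2.remap(g,uv[:,0][None],uv[:,1][None],1)[0].astype(int)
for x in(35,45,55,60): print("tongue x",x,"y-20..20 step2",prof("scene",[(x,y,z0+42.5) for y in range(-20,21,2)]))
for x in(-20,-10,0,10): print("foot bottom x",x,"y -34..-10",prof("scene",[(x,y,z0) for y in range(-34,-9,2)]))
for y in(-8,-4,0,4,8): print("tip y",y,"x54..82",prof("scene",[(x,y,z0+42.5) for x in range(54,83,2)]))
for y in(-15,0,15): print("foot front y",y,"x5..29",prof("scene",[(x,y,z0) for x in range(5,30,2)]))
g=cv2.cvtColor(pickle.load(open("top3.pkl","rb"))["pixels"],cv2.COLOR_RGB2GRAY).astype(np.float32)
for x in(25,35,45,55,60): print("TOP tongue x",x,"y-24..20 step2",prof("top",[(x,y,z0+42.5) for y in range(-24,21,2)]))
E
python3 m2.py
```

```text
tongue x 35 y-20..20 step2 [ 96  81  70  70  78  83  83  83  84  85  97 109 121 131 138 144 149 153
 155 151 130]
tongue x 45 y-20..20 step2 [ 98  74  62  71  78  93 107 119 132 137 137 138 136 134 137 143 145 148
 148 146 146]
tongue x 55 y-20..20 step2 [103  75  76  99 115 116 111  86  65  62  59  82 109 123 119 105  74  44
  35  31  30]
tongue x 60 y-20..20 step2 [ 92  85  84  99 122 135 133 120 106  89  95 108 121 133 125  99  70  51
  35  34  34]
foot bottom x -20 y -34..-10 [87 88 88 90 91 87 81 67 52 40 30 31 31]
foot bottom x -10 y -34..-10 [89 89 89 91 91 91 83 66 47 34 30 32 34]
foot bottom x 0 y -34..-10 [93 90 89 90 91 90 82 69 47 30 29 30 28]
foot bottom x 10 y -34..-10 [95 92 91 91 91 87 80 64 46 36 31 29 29]
tip y -8 x54..82 [110 108 121 133 136 129 128 138 139 126  68  52  49  51  51]
tip y -4 x54..82 [ 72  65  76 106 134 124  98  90  88  82  69  53  50  50  51]
tip y 0 x54..82 [ 73  59  72  95 121 126  80  51  45  44  43  43  49  50  54]
tip y 4 x54..82 [115 106 111 121 132 129  87  41  34  34  35  35  42  51  55]
tip y 8 x54..82 [122 119 118 125 125 120  91  46  31 
[... 185 characters left out ...]
ront y 15 x5..29 [ 32  34  32  29  33  31  27  25  32  71 151 157 144]
TOP tongue x 25 y-24..20 step2 [ 97  97  97  96  96  93  82  83  86  88  88  89  88  88  87  87  87  89
  98 131 163 167 145]
TOP tongue x 35 y-24..20 step2 [ 98  97  97  97  97  95  79  84  87  89  89  89  91 107 144 152 153 153
 145 113  74  39  25]
TOP tongue x 45 y-24..20 step2 [ 99  97  97  97  97  96  82  82  88  97 128 148 153 153 153 145 107  55
  26  22  22  24  25]
TOP tongue x 55 y-24..20 step2 [ 99  98  97  97  98 108 118 132 148 149 123  87  69  52  33  24  23  23
  25  25  25  27  30]
TOP tongue x 60 y-24..20 step2 [109 108 108 109 110 122 132 136 148 150 137 101  57  28  21  23  24  25
  25  27  28  31  31]
```

I'll lower the key onto the ledge. There its height is exact, and the foot-edge to ledge-edge gap can be measured directly.

To row units: 0.008 m / 0.8 = 0.01, 0.007 m / 0.8 = 0.0088, -0.005 rad / 4 = -0.0013.

Call:
drive_tool([
  [[0, 0.0008, -0.0013], [0, 0, 0.005], 0.01],
  [[0, 0.0008, -0.0013], [0, 0, 0.0088], 0.01],
  [[0, 0.0008, -0.0013], [0, 0, 0.01], 0.01],
  [[0, 0.0008, -0.0013], [0, 0, 0.01], 0.01],
  [[0, 0.0008, -0.0013], [0, 0, 0.01], 0.01],
  [[0, 0.0008, -0.0013], [0, 0, 0.01], 0.01],
])

```text
time_s: 10.7
position: [0.634, -0.2729, 0.2493]
ee_rot: [0.016, 1.0, -0.0, 0.001]
wrist_force: [-0.4, 0.2, -1.2]
gripper_width: 0.254
grasp_force: 50.0
```

```bash
python3 -c "
from g import *
rel(goal([.6335,-.2728,.0924],3.1086-np.pi/2))"
```

```text
t 10.7 p [ 0.634  -0.2729  0.2493] grasp [ 0.6342 -0.2729  0.0943] q [-0.52  0.62  0.12  1.07  0.   -0.49] F [-0.4  0.2 -1.2] w 0.254 gf 49.983393251895905
turn [-0.0003, 0.0013, 0.0001] shift [0.0005, 0.0001, 0.0019]
```

To row units: 0.002 m / 0.8 = 0.0025, 0.001 m / 0.8 = 0.0013.

Call:
drive_tool([
  [[0, 0, 0], [0, 0, 0.0013], 0.01],
  [[0, 0, 0], [0, 0, 0.0019], 0.01],
  [[0, 0, 0], [0, 0, 0.0025], 0.01],
  [[0, 0, 0], [0, 0, 0.0025], 0.01],
  [[0, 0, 0], [0, 0, 0.0025], 0.01],
])

```text
time_s: 11.2
position: [0.6341, -0.2729, 0.2475]
ee_rot: [0.016, 1.0, -0.0, 0.001]
wrist_force: [-1.6, 0.2, 5.2]
gripper_width: 0.25
grasp_force: 50.7
```

```bash
cat > m3.py <<'E'
from edge import *
from g import *
from station import capture
rel(goal([.6335,-.2728,.0924],3.1086-np.pi/2))
s=read_state();gr=s["position"]+Ro.from_quat(s["ee_rot"]).apply([0,0,.155])
G={}
for n in("scene","top"):
    c=capture(n);pickle.dump(c,open(n+"4.pkl","wb"));G[n]=cv2.cvtColor(c["pixels"],cv2.COLOR_RGB2GRAY).astype(np.float32)
# switch-frame key origin predicted
d=gr[:2]-np.array(sp[:2]);X=np.array([np.cos(sp[2]),np.sin(sp[2])]);Y=np.array([-X[1],X[0]]);kx,ky=1000*d@X-1.8,1000*d@Y
print("key in switch mm",kx,ky)
def prof(n,L):
    uv=proj(n,place(sp,np.array(L))).astype(np.float32);return cv2.remap(G[n],uv[:,0][None],uv[:,1][None],1)[0].astype(int)
for x in(-22,-14,-6,2,10): print("scene foot+ledge at z40, x",x,"y -45..-10",prof("scene",[(kx+x,y,40) for y in range(-45,-9)]))
for y in(-15,-8,0,8): print("scene foot front, y",y,"x 8..28 rel",prof("scene",[(kx+x,ky+y,40) for x in range(8,29)]))
for x in(-26,-22,14,25,35,45): print("top z40 x",x,"y -45..0",prof("top",[(kx+x,y,40 if x<20 else 82) for y in range(-45,1)]))
E
python3 m3.py
```

```text
t 11.2 p [ 0.63 -0.27  0.25] grasp [ 0.63 -0.27  0.09] q [-0.52  0.62  0.11  1.06  0.   -0.49] F [-1.6  0.2  5.2] w 0.25 gf 50.71892827749252
turn [-0.0005, 0.0017, 0.0001] shift [0.0006, 0.0001, 0.0001]
key in switch mm -88.87445458376718 0.10185724831667375
scene foot+ledge at z40, x -22 y -45..-10 [ 77  77  78  79  79  79  85  91  95  97 100 102 100  98 100 102 101  95
  89  80  79  79  74  68  63  56  49  42  38  34  34  33  32  31  33  34]
scene foot+ledge at z40, x -14 y -45..-10 [ 75  75  76  76  77  81  93 105 117 128 137 146 154 159 158 158 159 159
 158 155 149 140 122 105  90  75  63  52  42  34  32  30  29  29  31  33]
scene foot+ledge at z40, x -6 y -45..-10 [77 76 76 76 76 79 81 83 85 87 90 94 98 99 99 98 98 97 96 95 94 90 86 80
 75 66 57 48 39 34 32 30 29 29 30 30]
scene foot+ledge at z40, x 2 y -45..-10 [ 78  78  78  77  77  80  84  88  92  95  98 101 104 105 106 106 107 107
 107 107 107 103  98  93  87  76  64  53  42  36  32  30  28  27  29  30]
scene foot+ledge at z40, x 10 y -45..-10 [ 77  76  76  75  76  79  83  87  92  96 101 104 105 105 106 106 106 106
 106 107 
[... 1047 characters left out ...]
  55  46  45  42  44  45  46
  47  46  45  46  46  49  51  56  61  70]
top z40 x 25 y -45..0 [ 73  88 104 109 113 113 114 114 115 115 116 115 114 114 113 112 111 110
 109 105 101 100  98  98  98  98  97  97  97  97  96  95  92  82  77  81
  85  86  88  88  88  88  89  89  89  89]
top z40 x 35 y -45..0 [ 68  78  96 107 112 114 114 114 114 115 115 115 115 114 113 112 111 111
 111 107 103 101 100  99  99  98  97  97  97  97  97  96  95  89  81  83
  85  86  87  88  89  89  90  90  90  90]
top z40 x 45 y -45..0 [ 72  77  93 107 111 114 114 114 114 115 115 114 114 113 113 112 111 111
 111 109 105 102 100  99  98  98  98  98  98  98  97  95  91  86  82  82
  85  88  91  94  98 108 122 134 145 150]
```

Contact with the ledge is at 5 N. Edge gaps put the key about 1.2 mm towards switch +y, so I correct that and advance gently past the mouth.

To row units: 0.028 m / 0.8 = 0.035, 0.0012 m / 0.8 = 0.0015.

Call:
drive_tool([
  [[0, 0, 0], [0, 0.0008, -0.0008], 0.01],
  [[0, 0, 0], [0, 0.0015, -0.0008], 0.01],
  [[0, 0, 0], [0.0075, 0.0015, -0.0008], 0.01],
  [[0, 0, 0], [0.015, 0.0015, -0.0008], 0.01],
  [[0, 0, 0], [0.0225, 0.0015, -0.0008], 0.01],
  [[0, 0, 0], [0.0275, 0.0015, -0.0008], 0.01],
  [[0, 0, 0], [0.0313, 0.0015, -0.0008], 0.01],
  [[0, 0, 0], [0.035, 0.0015, -0.0008], 0.01],
])

```text
time_s: 12.1
position: [0.6057, -0.2708, 0.2476]
ee_rot: [0.017, 1.0, -0.0, 0.001]
wrist_force: [0.3, -0.9, -1.4]
gripper_width: 0.251
grasp_force: 50.0
```

To row units: 0.006 m / 0.8 = 0.0075, 0.003 m / 0.8 = 0.0038.

Call:
drive_tool([
  [[0, 0, 0], [0.0038, 0, 0], 0.01],
  [[0, 0, 0], [0.0075, 0, 0], 0.01],
])

```text
time_s: 12.3
position: [0.5999, -0.2706, 0.2476]
ee_rot: [0.016, 1.0, -0.0, 0.001]
wrist_force: [0.1, -0.5, -2.5]
gripper_width: 0.252
grasp_force: 50.0
```

The tongue is about 12 mm inside with no force. Continuing.

To row units: 0.036 m / 0.8 = 0.045, 0.035 m / 0.8 = 0.0438.

Call:
drive_tool([
  [[0, 0, 0], [0.0075, 0, 0], 0.01],
  [[0, 0, 0], [0.015, 0, 0], 0.01],
  [[0, 0, 0], [0.0225, 0, 0], 0.01],
  [[0, 0, 0], [0.03, 0, 0], 0.01],
  [[0, 0, 0], [0.0375, 0, 0], 0.01],
  [[0, 0, 0], [0.0413, 0, 0], 0.01],
  [[0, 0, 0], [0.0438, 0, 0], 0.01],
  [[0, 0, 0], [0.045, 0, 0], 0.01],
])

```text
time_s: 13.1
position: [0.564, -0.2694, 0.2477]
ee_rot: [0.016, 1.0, -0.0, 0.001]
wrist_force: [-0.5, -0.4, -1.6]
gripper_width: 0.247
grasp_force: 50.0
```

To row units: 0.002 m / 0.8 = 0.0025, 0.001 m / 0.8 = 0.0013.

Call:
drive_tool([
  [[0, 0, 0], [0.0013, 0, 0], 0.01],
  [[0, 0, 0], [0.0025, 0, 0], 0.01],
])

```text
time_s: 13.3
position: [0.5622, -0.2693, 0.2476]
ee_rot: [0.016, 1.0, -0.0, 0.001]
wrist_force: [-0.4, -0.5, -1.3]
gripper_width: 0.25
grasp_force: 50.0
```

To row units: 0.003 m / 0.8 = 0.0038, 0.001 m / 0.8 = 0.0013.

Call:
drive_tool([
  [[0, 0, 0], [0.0013, 0, 0], 0.01],
  [[0, 0, 0], [0.0025, 0, 0], 0.01],
  [[0, 0, 0], [0.0038, 0, 0], 0.01],
])

```text
time_s: 13.6
position: [0.5608, -0.2694, 0.2479]
ee_rot: [0.016, 1.0, -0.0, 0.003]
wrist_force: [22.2, 0.8, -11.0]
gripper_width: 0.252
grasp_force: 49.3
```

Home contact: 22 N on the shoulder. I relax the push, open and withdraw.

To row units: -0.0013 m / 0.8 = -0.0016, -0.001 m / 0.8 = -0.0013.

Call:
drive_tool([
  [[0, 0, 0], [-0.0013, 0, 0.0004], 0.01],
  [[0, 0, 0], [-0.0016, 0, 0.0008], 0.01],
  [[0, 0, 0], [-0.0016, 0, 0.0008], 0.01],
])

```text
time_s: 13.9
position: [0.5613, -0.2694, 0.2476]
ee_rot: [0.016, 1.0, -0.0, 0.002]
wrist_force: [7.4, 1.0, -0.6]
gripper_width: 0.248
grasp_force: 51.0
```

To row units: -0.14 m / 0.8 = -0.175, -0.1 m / 0.8 = -0.125.

Call:
drive_tool([
  [[0, 0, 0], [0, 0, 0], 0.055],
  [[0, 0, 0], [0, 0, 0], 0.055],
  [[0, 0, 0], [0, 0, 0], 0.055],
  [[0, 0, 0], [0, 0, 0], 0.055],
  [[0, 0, 0], [0, 0, -0.025], 0.055],
  [[0, 0, 0], [0, 0, -0.075], 0.055],
  [[0, 0, 0], [0, 0, -0.125], 0.055],
  [[0, 0, 0], [0, 0, -0.175], 0.055],
])

```text
time_s: 14.7
position: [0.5599, -0.2691, 0.3887]
ee_rot: [0.016, 1.0, -0.0, 0.001]
wrist_force: [1.1, -0.8, 0.4]
gripper_width: 0.641
grasp_force: 0.0
```

To row units: 0.25 m / 0.8 = 0.3125, 0.2 m / 0.8 = 0.25.

Call:
drive_tool([
  [[0, 0, 0], [0.0625, 0.0625, 0], 0.055],
  [[0, 0, 0], [0.1125, 0.125, 0], 0.055],
  [[0, 0, 0], [0.15, 0.1875, 0], 0.055],
  [[0, 0, 0], [0.175, 0.25, 0], 0.055],
  [[0, 0, 0], [0.1875, 0.3125, 0], 0.055],
  [[0, 0, 0], [0.1875, 0.3125, 0], 0.055],
  [[0, 0, 0], [0.1875, 0.3125, 0], 0.055],
])

```text
time_s: 15.4
position: [0.4164, -0.0107, 0.3872]
ee_rot: [0.014, 1.0, 0.0, 0.001]
wrist_force: [0.6, -0.5, -0.2]
gripper_width: 0.646
grasp_force: 0.0
```

Run:
```python
from g import *
import cv2,pickle
from station import capture
rel()
t=capture("top");s=capture("scene");pickle.dump(t,open("top5.pkl","wb"));pickle.dump(s,open("scene5.pkl","wb"))
cr=lambda c,x,y,w,h:cv2.convertScaleAbs(cv2.resize(c["pixels"][y:y+h,x:x+w,::-1],None,fx=4,fy=4,interpolation=cv2.INTER_CUBIC),alpha=1.4)
a=cr(t,385,170,70,110);b=cr(s,165,80,105,110);cc=cr(s,0,0,1,1)
o=np.hstack([a,b]);f=cv2.resize(cr(t,100,205,120,95),(380,300))
cv2.imwrite("pics/F.png",o[:, :800]);print(o.shape)
```

```text
t 15.4 p [ 0.4164 -0.0107  0.3872] grasp [ 0.4165 -0.0106  0.2322] q [-0.22  0.08 -0.32  1.16  0.   -0.19] F [ 0.6 -0.5 -0.2] w 0.646 gf 0.0
(440, 700, 3)
```

View pics/F.png

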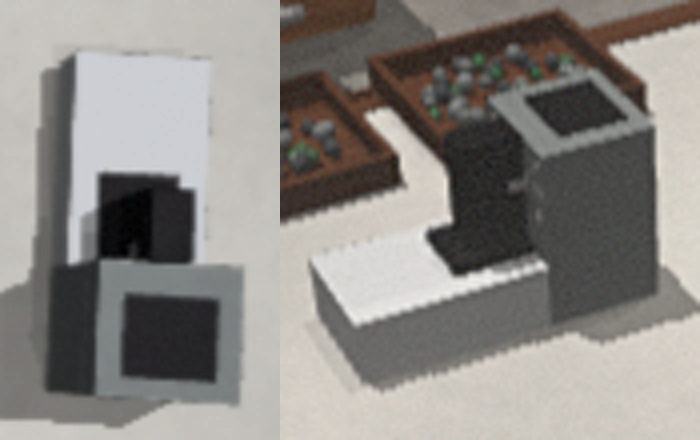

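The key stands upright with its handle against the housing face: foot at (100–193, 173–262) in the top crop. I'll check its depth and the bar roll once in numbers.

```bash
sed -i 's/("2",T2/("5",T2/' roll.py; sed -i 's/obs("2"/obs("5"/' roll.py; python3 roll.py|egrep -v "^(top|scene)"|head -3; python3 roll.py|grep fixed
python3 - <<'E'
from edge import *
for z in(40,48):print("rear foot edge vs x=-48, z",z,[round(edge("top","top5.pkl",sp,(-58,y,z),(-38,y,z))[0],1) for y in(-14,-8,0,8,14)])
print("ledge far edge",[round(edge("top","top5.pkl",sp,(-116,y,40),(-104,y,40))[0],1) for y in(-20,-10,0,10,20)])
for Y in(-35,35):print("ledge side",Y,[round(edge("top","top5.pkl",sp,(x,Y-6,40),(x,Y+6,40))[0],1) for x in(-100,-90,-80,-60)])
print("foot left",[round(edge("top","top5.pkl",sp,(x,-26,40),(x,-14,40))[0],1) for x in(-44,-40,-30,-20)],"foot right top z48",[round(edge("top","top5.pkl",sp,(x,14,48),(x,26,48))[0],1) for x in(-44,-40,-30,-20)])
E
```

```text
[ 0.501  0.257 -0.281  1.015 -0.042 10.271]
[[-0.082 -0.149 -0.077 -0.176 -0.088 -0.098  0.026  0.046 -0.373 -0.211
  -0.147 -0.079 -0.042  0.046 -0.138 -0.225 -0.302 -0.026 -0.101  0.264
fixed centre [-0.279  1.035 -0.036 10.283]
rear foot edge vs x=-48, z 40 [np.float64(-1.0), np.float64(-1.6), np.float64(-1.5), np.float64(-1.0), np.float64(-0.6)]
rear foot edge vs x=-48, z 48 [np.float64(-0.6), np.float64(-0.3), np.float64(-0.4), np.float64(-0.1), np.float64(0.2)]
ledge far edge [np.float64(-0.6), np.float64(0.3), np.float64(0.2), np.float64(-0.8), np.float64(1.1)]
ledge side -35 [np.float64(1.3), np.float64(1.3), np.float64(0.1), np.float64(1.3)]
ledge side 35 [np.float64(-0.8), np.float64(-0.2), np.float64(0.5), np.float64(0.6)]
foot left [np.float64(1.4), np.float64(1.3), np.float64(-0.9), np.float64(0.6)] foot right top z48 [np.float64(-0.7), np.float64(5.5), np.float64(5.5), np.float64(5.5)]
```

Depth is within about 1 mm and the bar roll is about -0.04 rad. Handing in.

```bash
python3 -c "
from station import job_done
print(job_done())"
```

```text
the job is handed in; nothing more can be done
None
```

I rolled the bar until its flats faced up (measured about -0.04 rad), seated the narrow key in the guard switch within about 1 mm of fully home, released it and handed the job in; no pass/fail verdict came back.

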